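# Free the stuck inspection carriage, run it to its stop under the magnifier, light the lamp

### The arm

A 6-joint arm with a two-finger parallel gripper is mounted at the origin on the work surface. World frame = base frame: x ahead of the robot, y to its left, z up, the work surface at z = 0. Lengths are in mm, angles in rad, forces in N, time in s.
With the tool pointing down it reaches from about 300 to 875 mm from the base axis. Payload 6.4 kg.
Tool frame: the origin (TCP) lies between the finger pads; the fingertips stand 11 mm ahead of it and the grasp point (between the pads) lies 8 mm behind it; z points along the fingers, y is the line along which they close (so a half turn about z gives the same grasp; the last joint's range is limited). The gripper opens to 88 mm and grips with 3 to 60 N. Pads are 18 mm wide; open, the fingers measure 123 mm over their backs; the gripper's body (75 mm by 187 mm) begins 45 mm behind the grasp point.
Start: joints at [-1.465, 0.181, 1.607, -0, 1.354, -0.206], TCP at [176.41, -547.285, 218.114] pointing down, gripper open.
Joint ranges: [-2.99, 2.99], [-0.89, 2.07], [0.3, 2.58], [-1.14, 4.28], [0, 2.63], [-3.12, 3.12]. Speed limits (rad/s): [2.57, 2.57, 3.01, 3.14, 3.14, 3.14].

### API

Orientations are given as a unit quaternion [x, y, z, w].
In Python, from cell import state, vision, order gives the robot as it stands. The module is installed in compiled form; this text tells all that it offers.
- The arm moves only by the shell command python3 -m creep 'ROWS' [FORCE]. ROWS is text: rows parted by semicolons, each of 7 numbers parted by spaces: the shift along the tool's x, y, z in cm, then the turn, a rotation vector about the tool's x, y, z in rad, then the opening, from 0 (shut) to 1 (fully open). In form: x y z wx wy wz jaw; .... A call has 1 to 10 rows; each row shifts and turns the commanded pose from where the row before left it, along the tool's axes as they then stand; what a row does not reach is not made up. A row lasts 1/10 s, in which the tool goes at most 50 mm and 8.59 degrees, less where a joint would pass 70% of its speed; a pose out of reach is approached as far as the arm can. A call is refused whole if a number of a shift passes 5 or a number of a turn 0.15, either way. A call with a gripper value outside its range is refused whole. The fingers move at their own pace and stop on an object; FORCE is the grip in N (left out, the last holds). Time passes only in rows, so rows that do not move let the fingers close. It gives the time, the measured TCP pose, the force, the opening and the grip force at its end, in the units of the state.
- state(): the state, without advancing time (a new reading comes with each control period).
- vision.snapshot(name): name is "scene" or "side" or "wrist"; returns a dict with "pixels" (384x512x3 uint8, red, green, blue), "K" (3x3 intrinsics, pixels), "dist_coeffs" ([k1, k2, p1, p2, k3] as OpenCV has them; the pictures are not rectified), "rvec" (rotation vector, rad) and "tvec" (3), from world to camera coordinates, as OpenCV has them. Camera axes: x right, y down, z forward; pixel columns grow to the right and rows downward; lengths in mm; the calibration is good to about 2 mm. A picture is of the moment at which its call begins. There is no depth.
- order.job_done(): hands the job in; it is judged then, once.
The state is a dict: "time": time; "q": joint angles; "qvel": joint speeds; "joint_torque": joint torques, N m; "ee_pos": TCP position; "tool_rot": TCP orientation; "force": force on the tool from outside, world axes, zero at the start; "moment": the same for the moment, N m; "grip_width": opening from 0.0 (shut) to 1.0 (fully open); "grip_force": force on a finger pad.
Only numpy, scipy, OpenCV 4.12 (cv2) and the standard library are available. Lean on these libraries where they do the work, as an engineer would, in place of code of your own. Each camera call takes 0.05 s, during which the arm holds its last target. There are 200 camera calls.

### The job

The carriage with the brass gear is stuck on its rail: push it by its upright tab until it breaks free, then run it on under the magnifier until it rests against the end stop hidden in the grey hood, meeting the stop gently, with a much lighter push than the stuck spot needed. Then press the button on the lamp's neck fully down to light the gear, and let go; leave everything else on the desk where it is.

Things in the scene. Friction and masses are not known exactly. Their poses are not given: they have to be found in the camera images.
- rail: fixed aluminium rail 450 x 50 mm on a 3 mm mat, tracks 20 mm high. Its x axis runs along it the way the carriage has to go, y across, z up; origin on the underside below where the tab stands when the carriage joint is 0; the rail spans x = -40 to +410 mm
- hood (a point): middle of the mouth of the closed grey hood over the rail's far end, at rail x = 270 mm, on the rail's underside. The hood is 140 mm long, 84 wide, 60 high, open only towards the carriage, and hides the end stop, whose place along the rail differs by some 40 mm from time to time
- lens (a point): centre of the round magnifier, 97 mm across with its rim, level, 150 mm above the rail's underside, at rail x = 228 mm, on an arm that reaches back from a stand on the hood; fixed
- carriage (a joint): carriage position along the rail's +x, m; starts at 0.002 to 0.008. 0.4 kg, carries a brass gear on a white disc, friction about 2.5 N, stays where left. Somewhere between 8 and 20 mm it sticks at a tight spot some 10 mm long that takes about 10 to 23 N to push through; then it may jump ahead a little, and by 55 mm it runs freely. It meets the end stop somewhere between 80 and 130 mm
- tab (a point): upright dark steel push tab at the carriage's rear end: 8 mm thick along the rail, 40 mm wide across it, upper edge 90 mm above the rail's underside. Nothing of the carriage lies behind it; the tracks there are only 20 mm high. The point is mid-thickness, mid-width, 15 mm below the upper edge; axes as the rail's
- end_pin (a joint): small sprung pin (under 0.5 N) at the hidden end stop, m: 0 until the carriage's nose comes within 4 mm of the stop's rubber buffer, 0.004 when the nose just meets the buffer, more as the buffer is squeezed
- buffer (a joint): squeeze of the hidden end stop's stiff rubber buffer, m: 0 when untouched, about 8 N per mm, so 0.0015 is 12 N
- lamp: fixed lamp: round grey base 96 mm across, upright neck with a 44 mm grey collar 94 to 110 mm above its underside, the button on top of it; a thin bent arm leaves the collar towards the lamp's own +x and rises, 85 to 140 mm from the neck in x, to a shade about 0.26 m high, off to its -y. Origin under the neck, z up
- switch (a joint): travel of the lamp's press button, m: 0 up, 0.006 fully down (4 N, it springs back)
- switch_top (a point): centre of the top face of the lamp's round press button (26 mm across, faces straight up) when it is up; it sinks with the button
- greybox: small closed grey plastic box with a snap latch, 60 x 85 x 35 mm, loose bystander; origin under its centre
- tweezers: steel tweezers lying flat, 130 mm long, 6 mm high, loose bystander; origin under the middle
- rule: folded wooden rule lying flat, 150 x 22 x 10 mm, loose bystander
- jar: small glass jar, 44 mm across, 55 mm high, loose bystander; origin under its centre
- partstray: white divided parts tray, 90 x 120 x 22 mm, loose bystander; origin under its centre
- loupe: black eye loupe, a cylinder 32 mm across and 32 mm high, loose bystander; origin under its centre
- brush: hand brush lying flat, 150 mm long, loose bystander

How it is judged:
By the outcome, as a careful person would: the job done as asked, in the order asked, and still so for the second after the job is handed in, with the robot touching nothing.
It also fails if it takes over 59 s, if anything falls off the work surface, if the arm or the gripper's body presses on something with over 40 N, if the wrist force passes 120 N, or if a joint passes its speed limit or range.

## Working session

There is one attempt and no reset: what is moved stays moved. The work goes in short steps, Python scripts to look and compute and a shell command to move; the robot and the scene stay as the last step left them, time stands still between calls to the robot, and variables do not carry over. Pictures are saved under pics/ and viewed, at most 10 in all, crops included, and the job is handed in when it is done.

```bash
mkdir -p pics; cat > h.py <<'E'
import numpy as np, cv2
from cell import state, vision, order
def snap(n,name):
    s=vision.snapshot(n); cv2.imwrite(f'pics/{name}.png',s['pixels'][:,:,::-1])
    np.savez(f'pics/{name}.npz',**s); return s
def ld(name): return dict(np.load(f'pics/{name}.npz'))
def ray(s,uv):
    R=cv2.Rodrigues(np.array(s['rvec'],float))[0];t=np.array(s['tvec'],float).reshape(3)
    p=cv2.undistortPoints(np.array([[uv]],float),np.array(s['K'],float),np.array(s['dist_coeffs'],float))[0,0]
    d=R.T@np.array([p[0],p[1],1]); return -R.T@t,d/np.linalg.norm(d)
def onz(s,uv,z):
    o,d=ray(s,uv); return o+d*(z-o[2])/d[2]
def tri(s1,u1,s2,u2):
    o1,d1=ray(s1,u1);o2,d2=ray(s2,u2)
    a=np.linalg.lstsq(np.c_[d1,-d2],o2-o1,rcond=None)[0]
    p,q=o1+a[0]*d1,o2+a[1]*d2
    return (p+q)/2,np.linalg.norm(p-q)
def proj(s,p):
    return cv2.projectPoints(np.array([p],float),np.array(s['rvec'],float),np.array(s['tvec'],float),np.array(s['K'],float),np.array(s['dist_coeffs'],float))[0][0,0]
E
python3 - <<'E'
from h import *
a=[snap(n,n+'0') for n in('scene','side','wrist')]
for s in a: print(ray(s,(256,192)))
s=state();print(s['time'],s['ee_pos'],s['tool_rot'],s['force'])
E
```

```text
(array([1426.5404492 ,   60.61198063,  869.08894996]), array([-0.75705717, -0.06068382, -0.65052434]))
(array([ 487.90046717, -841.51146312,  668.36649368]), array([ 0.05618711,  0.84112842, -0.53790891]))
(array([ 239.03918169, -527.73794469,  384.14856399]), array([-0.2424475 , -0.07186295, -0.96749932]))
0.15 [ 176.36716366 -546.8324374   217.41673997] [ 9.87874146e-01  1.55255327e-01  4.84382596e-05 -6.73277315e-04] [-0.00607629  0.9189303  -0.00496407]
```

View pics/scene0.png

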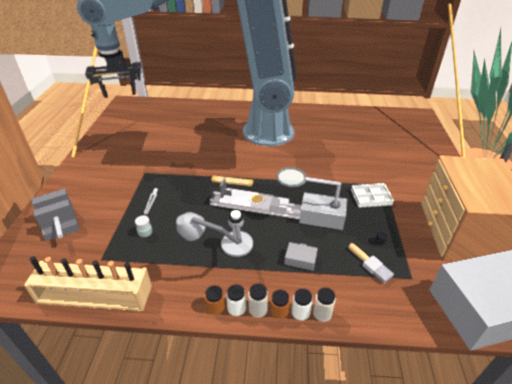

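View pics/side0.png

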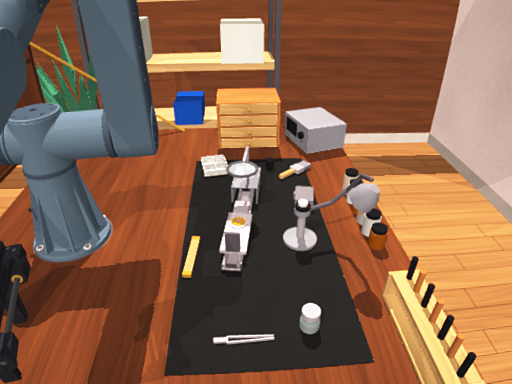

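The scene view shows the rail running in world +y, with its rear end at about (212,200), the hood at (323,210) and the lamp button at (236,215). The side view shows the tab at (233,243), the gear at (239,222) and the button at (303,203). I'll enlarge both.

```bash
python3 - <<'E'
from h import *
a=cv2.imread('pics/scene0.png')[160:262,170:360]; b=cv2.imread('pics/side0.png')[150:285,165:345]
cv2.imwrite('pics/c1.png',cv2.resize(a,None,fx=4,fy=4,interpolation=cv2.INTER_CUBIC))
cv2.imwrite('pics/c2.png',cv2.resize(b,None,fx=4,fy=4,interpolation=cv2.INTER_CUBIC))
E
```

```text
(no output)
```

View pics/c1.png

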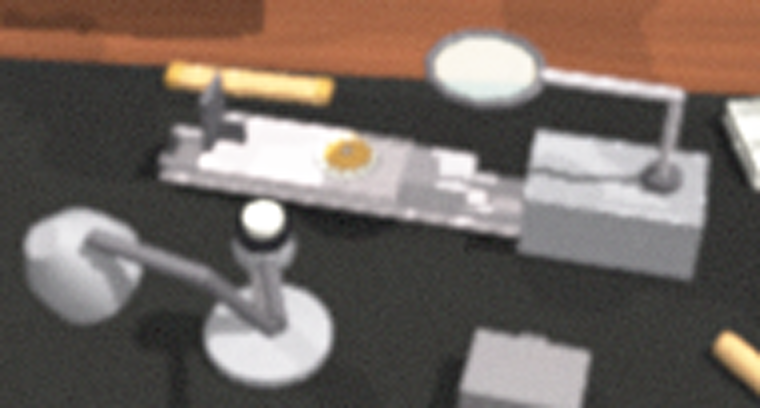

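View pics/c2.png

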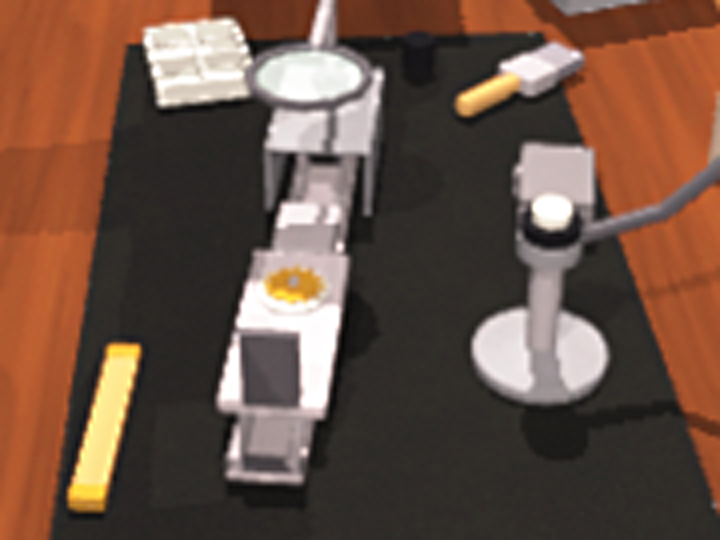

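c1 shows the tab's top edge at about scene (223,180), the button top at (236,215) and the hood top at corners (304,193), (301,211) and (347,198). In c2 the tab's top edge is at about side (233,233), the button top is at (303,203), and the rail's rear end is at (222,270) to (241,270).

```bash
python3 - <<'E'
from h import *
np.set_printoptions(precision=1,suppress=True)
S,D=ld('scene0'),ld('side0')
a=lambda x,y:(170+x/4,160+y/4)
b=lambda x,y:(165+x/4,150+y/4)
print('tab tri',tri(S,a(212,82),D,b(270,332)))
print('tab z93 side L,R',onz(D,b(243,330),93),onz(D,b(298,335),93))
print('tab z93 scene',onz(S,a(212,82),93))
print('button',tri(S,a(264,219),D,b(552,212)))
print('lens',tri(S,a(486,68),D,b(310,77)))
print('gear',tri(S,a(349,154),D,b(294,285)))
print('hood top scene',[onz(S,a(*p),63) for p in((538,134),(524,198),(708,155),(693,230))])
print('hood front top side',[onz(D,b(*p),63) for p in((268,150),(378,152))])
print('rail rear side',[onz(D,b(*p),z) for p,z in(((228,478),3),((303,480),3))])
print('rail near bottom edge scene',onz(S,a(162,182),3),onz(S,a(520,235),3))
print('lamp base',onz(D,b(540,355),8),onz(S,a(268,332),8))
E
```

```text
tab tri (array([ 475.1, -125.8,   91.7]), np.float64(3.7649939254866465))
tab z93 side L,R [ 459.3 -126.7   93. ] [ 493.8 -133.8   93. ]
tab z93 scene [ 474.1 -124.8   93. ]
button (array([666.1, -57.2, 126.8]), np.float64(0.13864308055617972))
lens (array([510.2,  97.2, 150. ]), np.float64(0.6858254279449617))
gear (array([493.1, -10. ,  38.7]), np.float64(0.024646682330451603))
hood top scene [array([483.1, 145.3,  63. ]), array([561.2, 132.9,  63. ]), array([498.2, 283.1,  63. ]), array([586.9, 262.3,  63. ])]
hood front top side [array([476.7, 136.5,  63. ]), array([563.8, 128. ,  63. ])]
rail rear side [array([ 445.6, -165.9,    3. ]), array([ 493.8, -170.6,    3. ])]
rail near bottom edge scene [ 501.4 -168.6    3. ] [541.5 134.6   3. ]
lamp base [665.3 -62.8   8. ] [666.7 -58.1   8. ]
```

```bash
cat >> h.py <<'E'
from scipy.spatial.transform import Rotation as Ro
def go(P,ang=None):
    s=state();R=Ro.from_quat(s['tool_rot']);p=np.array(s['ee_pos'])
    print('t',round(s['time'],2),'tcp',p.round(1),'heading x',np.round(np.arctan2(*R.as_matrix()[1::-1,0]),4),'F',np.round(s['force'],2),'jaw',s['grip_width'])
    print(' shift cm',(R.inv().apply(np.array(P)-p)/10).round(3),'tilt',R.as_matrix()[:,2].round(3))
E
python3 - <<'E'
from h import *
S,D=ld('scene0'),ld('side0')
print('shade',tri(S,(190,227),D,(365,197)))
print('arm kink',tri(S,(170+205/4,160+270/4),D,(165+670/4,150+215/4)))
go([469,-169,217])
E
python3 -m creep '0 0 0 0 0 -0.14 0; 0 0 0 0 0 -0.14 0; 0 0 0 0 0 -0.14 0; 0 0 0 0 0 -0.14 0; 0 0 0 0 0 -0.14 0; 0 0 0 0 0 -0.14 0; 0 0 0 0 0 -0.14 0; 0 0 0 0 0 -0.127 0' 20
python3 -c "
from h import *
go([469,-169,217])"
```

```text
shade (array([ 794.11019941, -152.1558813 ,  202.13267482]), np.float64(2.082820064347942))
arm kink (array([736.10249606, -88.36442968, 143.5045427 ]), np.float64(2.0017198797034217))
t 0.15 tcp [ 176.4 -546.8  217.4] heading x 0.3118 F [-0.01  0.92 -0.  ] jaw 0.9985669642383931
 shift cm [ 39.442 -26.985   0.089] tilt [-0.     0.001 -1.   ]
time: 0.95
ee_pos: [176.4, -547.0, 217.7]
tool_rot: [0.757, 0.654, 0.0, -0.0]
force: [0.2, 0.5, 0.6]
grip_width: 0.298
grip_force: 0.0
t 0.95 tcp [ 176.4 -547.   217.7] heading x 1.4244 F [0.2  0.54 0.55] jaw 0.29774267156269424
 shift cm [41.665 23.434  0.101] tilt [-0.     0.001 -1.   ]
```

```bash
python3 -m creep '4.17 2.34 0 0 0 0 0; 4.17 2.34 0 0 0 0 0; 4.17 2.34 0 0 0 0 0; 4.17 2.34 0 0 0 0 0; 4.17 2.34 0 0 0 0 0; 4.17 2.34 0 0 0 0 0; 4.17 2.34 0 0 0 0 0; 4.17 2.34 0 0 0 0 0; 4.17 2.34 0 0 0 0 0; 4.17 2.34 0 0 0 0 0'
python3 - <<'E'
from h import *
snap('wrist','w1'); go([469,-169,62])
E
```

```text
time: 1.95
ee_pos: [471.7, -168.7, 218.1]
tool_rot: [0.759, 0.651, -0.0, 0.0]
force: [0.8, -1.3, -0.6]
grip_width: 0.005
grip_force: 0.0
t 2.0 tcp [ 474.9 -163.1  218.2] heading x 1.4228 F [-1.01  3.39  0.18] jaw 0.003330664553326261
 shift cm [-0.725 -0.529 15.619] tilt [ 0.003  0.003 -1.   ]
```

View pics/w1.png

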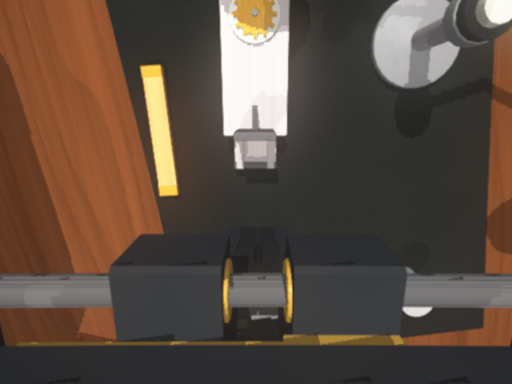

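The wrist view shows the carriage aligned with the tool's x axis. The tab is near (255,131), the rail's rear end is at (256,168) and the gear is at (255,12).

```bash
python3 - <<'E'
from h import *
W=ld('w1');S,D=ld('scene0'),ld('side0')
print(proj(W,[475,-126,93]),proj(W,[455.5,-123,93]),proj(W,[494.5,-129,93]))
print('gear',tri(W,(255,12),S,(170+349/4,160+154/4)),'tab93',onz(W,(237,130),93),onz(W,(275,130),93), 'tab tri',tri(W,(256,130),D,(232.5,233)))
print('rail rear z23',onz(W,(236,168),23),onz(W,(275,168),23))
print('car edges z35',onz(W,(222,135),35),onz(W,(287,135),35),onz(W,(221,20),35),onz(W,(290,20),35))
p=cv2.cvtColor(W['pixels'],cv2.COLOR_RGB2GRAY)
print(p[100:176:3,248].tolist())
cv2.imwrite('pics/c3.png',cv2.resize(W['pixels'][90:180,210:300,::-1],None,fx=6,fy=6,interpolation=cv2.INTER_CUBIC))
E
```

```text
[253.23664216 135.30495772] [231.99192282 135.29681667] [274.47845293 135.30629521]
gear (array([494.11164064, -10.34222706,  39.44358476]), np.float64(0.852594445867731)) tab93 [ 460.91084589 -118.9480639    93.        ] [ 495.64195168 -124.28462211   93.        ] tab tri (array([ 477.18325062, -121.98121385,   86.73412401]), np.float64(2.027180071474378))
rail rear z23 [ 447.25100248 -165.65345197   23.        ] [ 492.86460745 -172.66522612   23.        ]
car edges z35 [ 439.30876232 -124.61265892   35.        ] [ 510.80898462 -135.59793485   35.        ] [459.17346574 -11.48187233  35.        ] [528.37980819 -22.10171729  35.        ]
[249, 249, 250, 243, 239, 239, 239, 238, 238, 236, 102, 140, 139, 135, 186, 186, 186, 186, 189, 161, 155, 89, 95, 53, 50, 49]
```

View pics/c3.png

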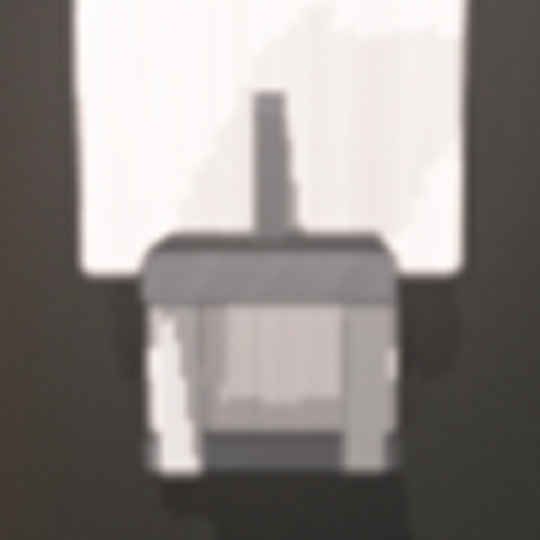

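The crop shows the tab's top face centred at about wrist (255,136). It agrees with the triangulated (475,-126,93), which projects to (253,135). I'll descend 40 mm behind it.

```bash
python3 -m creep '-0.4 -0.4 3 0 0 0 0; -0.2 0 4 0 0 0 0; 0 0 4 0 0 0 0; 0 0 3 0 0 0 0; 0 0 1.6 0 0 0 0; 0 0 0 0 0 0 0; 0 0 0 0 0 0 0; 0 0 0 0 0 0 0'
python3 -c "
from h import *
go([476,-127,62])"
```

```text
time: 2.8
ee_pos: [466.9, -176.5, 63.4]
tool_rot: [0.759, 0.651, 0.0, 0.001]
force: [0.3, 0.7, 0.4]
grip_width: 0.004
grip_force: 0.0
t 2.8 tcp [ 466.9 -176.5   63.4] heading x 1.4188 F [0.34 0.74 0.37] jaw 0.004007762726854772
 shift cm [5.035 0.152 0.139] tilt [ 0.002 -0.001 -1.   ]
```

```bash
cat > chk.py <<'E'
import sys
from h import *
s=state();u=np.array([.1514,.9885,0])
x=(np.array(s['ee_pos'])-[476,-127,0])@u; f=-np.array(s['force'])@u
print(f"t {s['time']:.2f} x {x:.2f} F {f:.2f} z {s['ee_pos'][2]:.1f}")
sys.exit(f>float(sys.argv[1]))
E
python3 -m creep '1 0.15 0.1 0 0 0 0; 1 0 0 0 0 0 0; 1 0 0 0 0 0 0; 0 0 0 0 0 0 0; 0 0 0 0 0 0 0' >/dev/null; python3 chk.py 4 &&
python3 -m creep '0.2 0 0 0 0 0 0' >/dev/null; python3 chk.py 5 &&
python3 -m creep '0.2 0 0 0 0 0 0' >/dev/null; python3 chk.py 5 &&
python3 -m creep '0.2 0 0 0 0 0 0' >/dev/null; python3 chk.py 5 &&
python3 -m creep '0.2 0 0 0 0 0 0' >/dev/null; python3 chk.py 5 &&
python3 -m creep '0 0 0 0 0 0 0' >/dev/null; python3 chk.py 5
```

```text
t 3.30 x -19.27 F 0.24 z 61.3
t 3.30 x -19.27 F 0.24 z 61.3
t 3.30 x -19.27 F 0.24 z 61.3
t 3.30 x -19.27 F 0.24 z 61.3
t 3.30 x -19.27 F 0.24 z 61.3
t 3.30 x -19.27 F 0.24 z 61.3False
False
False
False
False
False
```

```bash
sed -i 's/sys.exit(f>/sys.exit(int(f>/; s/\[1\]))$/[1])))/' chk.py; set -e
python3 -m creep '0.2 0 0 0 0 0 0; 0.2 0 0 0 0 0 0' >/dev/null; python3 chk.py 8
python3 -m creep '0.2 0 0 0 0 0 0' >/dev/null; python3 chk.py 8
python3 -m creep '0.2 0 0 0 0 0 0' >/dev/null; python3 chk.py 8
python3 -m creep '0.2 0 0 0 0 0 0' >/dev/null; python3 chk.py 8
python3 -m creep '0.2 0 0 0 0 0 0' >/dev/null; python3 chk.py 8
python3 -m creep '0.2 0 0 0 0 0 0' >/dev/null; python3 chk.py 8
python3 -m creep '0.2 0 0 0 0 0 0' >/dev/null; python3 chk.py 8
python3 -m creep '0.2 0 0 0 0 0 0' >/dev/null; python3 chk.py 8
python3 -m creep '0.2 0 0 0 0 0 0' >/dev/null; python3 chk.py 8
```

```text
t 3.50 x -15.92 F -0.08 z 61.1
t 3.60 x -13.84 F 0.07 z 61.1
t 3.70 x -12.18 F 2.79 z 61.1
t 3.80 x -10.13 F 2.63 z 61.1
t 3.90 x -7.99 F 2.92 z 61.1
t 4.00 x -5.85 F 2.12 z 61.1
t 4.10 x -3.72 F 2.81 z 61.1
t 4.20 x -1.67 F 2.74 z 61.1
t 4.30 x 0.24 F 5.69 z 61.1
```

```bash
set -e
python3 -m creep '0.1 0 0 0 0 0 0' >/dev/null; python3 chk.py 30
python3 -m creep '0.1 0 0 0 0 0 0' >/dev/null; python3 chk.py 30
python3 -m creep '0.1 0 0 0 0 0 0' >/dev/null; python3 chk.py 30
python3 -m creep '0.1 0 0 0 0 0 0' >/dev/null; python3 chk.py 30
python3 -m creep '0.1 0 0 0 0 0 0' >/dev/null; python3 chk.py 30
python3 -m creep '0.1 0 0 0 0 0 0' >/dev/null; python3 chk.py 30
python3 -m creep '0.1 0 0 0 0 0 0' >/dev/null; python3 chk.py 30
python3 -m creep '0.1 0 0 0 0 0 0' >/dev/null; python3 chk.py 30
python3 -m creep '0.1 0 0 0 0 0 0' >/dev/null; python3 chk.py 30
python3 -m creep '0.1 0 0 0 0 0 0' >/dev/null; python3 chk.py 30
```

```text
t 4.40 x 0.64 F 8.16 z 61.1
t 4.50 x 0.90 F 7.85 z 61.2
t 4.60 x 1.74 F 11.71 z 61.2
t 4.70 x 2.06 F 14.87 z 61.2
t 4.80 x 2.29 F 18.47 z 61.2
t 4.90 x 4.18 F 9.28 z 61.2
t 5.00 x 5.31 F 12.80 z 61.2
t 5.10 x 6.61 F 6.85 z 61.2
t 5.20 x 7.93 F 8.76 z 61.2
t 5.30 x 9.00 F 8.08 z 61.2
```

```bash
set -e
python3 -m creep '0.15 0 0 0 0 0 0; 0.15 0 0 0 0 0 0' >/dev/null; python3 chk.py 30
python3 -m creep '0.15 0 0 0 0 0 0; 0.15 0 0 0 0 0 0' >/dev/null; python3 chk.py 30
python3 -m creep '0.15 0 0 0 0 0 0; 0.15 0 0 0 0 0 0' >/dev/null; python3 chk.py 30
python3 -m creep '0.15 0 0 0 0 0 0; 0.15 0 0 0 0 0 0' >/dev/null; python3 chk.py 30
python3 -m creep '0.15 0 0 0 0 0 0; 0.15 0 0 0 0 0 0' >/dev/null; python3 chk.py 30
python3 -m creep '0.15 0 0 0 0 0 0; 0.15 0 0 0 0 0 0' >/dev/null; python3 chk.py 30
python3 -m creep '0.15 0 0 0 0 0 0; 0.15 0 0 0 0 0 0' >/dev/null; python3 chk.py 30
python3 -m creep '0.15 0 0 0 0 0 0; 0.15 0 0 0 0 0 0' >/dev/null; python3 chk.py 30
python3 -m creep '0.15 0 0 0 0 0 0; 0.15 0 0 0 0 0 0' >/dev/null; python3 chk.py 30
python3 -m creep '0.15 0 0 0 0 0 0; 0.15 0 0 0 0 0 0' >/dev/null; python3 chk.py 30
python3 -m creep '0.15 0 0 0 0 0 0; 0.15 0 0 0 0 0 0' >/dev/null; python3 chk.py 30
```

```text
t 5.50 x 13.29 F 5.76 z 61.2
t 5.70 x 16.56 F 3.01 z 61.2
t 5.90 x 19.11 F 5.94 z 61.2
t 6.10 x 22.44 F 0.24 z 61.1
t 6.30 x 25.33 F 4.28 z 61.2
t 6.50 x 28.38 F 1.55 z 61.2
t 6.70 x 31.36 F 3.05 z 61.1
t 6.90 x 34.31 F 2.78 z 61.1
t 7.10 x 37.34 F 2.41 z 61.1
t 7.30 x 40.34 F 3.31 z 61.1
t 7.50 x 43.34 F 2.37 z 61.1
```

```bash
set -e
python3 -m creep '0.1 0 0 0 0 0 0; 0.1 0 0 0 0 0 0; 0.1 0 0 0 0 0 0; 0.1 0 0 0 0 0 0; 0.1 0 0 0 0 0 0' >/dev/null; python3 chk.py 4.5
python3 -m creep '0.1 0 0 0 0 0 0; 0.1 0 0 0 0 0 0; 0.1 0 0 0 0 0 0; 0.05 0 0 0 0 0 0' >/dev/null; python3 chk.py 4.5
python3 -m creep '0.05 0 0 0 0 0 0; 0.05 0 0 0 0 0 0' >/dev/null; python3 chk.py 4.2
python3 -m creep '0.05 0 0 0 0 0 0; 0.05 0 0 0 0 0 0' >/dev/null; python3 chk.py 4.2
python3 -m creep '0.05 0 0 0 0 0 0; 0.05 0 0 0 0 0 0' >/dev/null; python3 chk.py 4.2
python3 -m creep '0.05 0 0 0 0 0 0; 0.05 0 0 0 0 0 0' >/dev/null; python3 chk.py 4.2
python3 -m creep '0.05 0 0 0 0 0 0; 0.05 0 0 0 0 0 0' >/dev/null; python3 chk.py 4.2
python3 -m creep '0.05 0 0 0 0 0 0; 0.05 0 0 0 0 0 0' >/dev/null; python3 chk.py 4.2
python3 -m creep '0.05 0 0 0 0 0 0; 0.05 0 0 0 0 0 0' >/dev/null; python3 chk.py 4.2
python3 -m creep '0.05 0 0 0 0 0 0; 0.05 0 0 0 0 0 0' >/dev/null; python3 chk.py 4.2
python3 -m creep '0.05 0 0 0 0 0 0; 0.05 0 0 0 0 0 0' >/dev/null; python3 chk.py 4.2
python3 -m creep '0.05 0 0 0 0 0 0; 0.05 0 0 0 0 0 0' >/dev/null; python3 chk.py 4.2
python3 -m creep '0.05 0 0 0 0 0 0; 0.05 0 0 0 0 0 0' >/dev/null; python3 chk.py 4.2
python3 -m creep '0.05 0 0 0 0 0 0; 0.05 0 0 0 0 0 0' >/dev/null; python3 chk.py 4.2
python3 -m creep '0.05 0 0 0 0 0 0; 0.05 0 0 0 0 0 0' >/dev/null; python3 chk.py 4.2
python3 -m creep '0.05 0 0 0 0 0 0; 0.05 0 0 0 0 0 0' >/dev/null; python3 chk.py 4.2
python3 -m creep '0.05 0 0 0 0 0 0; 0.05 0 0 0 0 0 0' >/dev/null; python3 chk.py 4.2
python3 -m creep '0.05 0 0 0 0 0 0; 0.05 0 0 0 0 0 0' >/dev/null; python3 chk.py 4.2
python3 -m creep '0.05 0 0 0 0 0 0; 0.05 0 0 0 0 0 0' >/dev/null; python3 chk.py 4.2
python3 -m creep '0.05 0 0 0 0 0 0; 0.05 0 0 0 0 0 0' >/dev/null; python3 chk.py 4.2
python3 -m creep '0.05 0 0 0 0 0 0; 0.05 0 0 0 0 0 0' >/dev/null; python3 chk.py 4.2
python3 -m creep '0.05 0 0 0 0 0 0; 0.05 0 0 0 0 0 0' >/dev/null; python3 chk.py 4.2
```

```text
t 8.00 x 48.27 F 2.35 z 61.1
t 8.40 x 51.80 F 2.27 z 61.1
t 8.60 x 52.74 F 2.41 z 61.1
t 8.80 x 53.74 F 2.99 z 61.1
t 9.00 x 54.75 F 2.60 z 61.1
t 9.20 x 55.74 F 1.74 z 61.1
t 9.40 x 56.75 F 1.60 z 61.1
t 9.60 x 57.76 F 2.27 z 61.1
t 9.80 x 58.74 F 2.49 z 61.1
t 10.00 x 59.77 F 3.30 z 61.1
t 10.20 x 60.75 F 2.48 z 61.1
t 10.40 x 61.76 F 2.20 z 61.1
t 10.60 x 62.74 F 1.84 z 61.1
t 10.80 x 63.74 F 1.46 z 61.1
t 11.00 x 64.74 F 2.83 z 61.1
t 11.20 x 65.74 F 2.91 z 61.1
t 11.40 x 66.76 F 2.75 z 61.1
t 11.60 x 67.77 F 2.11 z 61.1
t 11.80 x 68.73 F 3.13 z 61.1
t 12.00 x 69.50 F 5.05 z 61.1
```

```bash
set -e
python3 -m creep '0 0 0 0 0 0 0' >/dev/null; python3 chk.py 7
python3 -m creep '0.03 0 0 0 0 0 0; 0 0 0 0 0 0 0' >/dev/null; python3 chk.py 5.5
python3 -m creep '0.03 0 0 0 0 0 0; 0 0 0 0 0 0 0' >/dev/null; python3 chk.py 5.5
python3 -m creep '0.03 0 0 0 0 0 0; 0 0 0 0 0 0 0' >/dev/null; python3 chk.py 5.5
```

```text
t 12.10 x 69.53 F 4.16 z 61.1
t 12.30 x 69.70 F 6.43 z 61.1
```

```bash
python3 -m creep '-0.5 0 0 0 0 0 0; -2 0 0 0 0 0 0; -3 0 0 0 0 0 0; 0 0 -3 0 0 0 0; 0 0 -4 0 0 0 0; 0 0 -4 0 0 0 0; 0 0 -3 0 0 0 0; 0 0 0 0 0 0 0; 0 0 0 0 0 0 0; 0 0 0 0 0 0 0'
python3 - <<'E'
from h import *
print(np.round(state()['q'],2)); s=snap('scene','s2'); d=snap('side','d2')
hsv=cv2.cvtColor(s['pixels'],cv2.COLOR_RGB2HSV)
for s_ in(s,d):
    hsv=cv2.cvtColor(s_['pixels'],cv2.COLOR_RGB2HSV); m=cv2.inRange(hsv,(15,130,120),(28,255,255)); m[:, :190]=0; n,l,st,c=cv2.connectedComponentsWithStats(m)
    print([(c[i].round(1).tolist(),int(st[i,4])) for i in range(1,n) if st[i,4]>15 and 170<c[i][1]<290 and c[i][0]<340])
cv2.imwrite('pics/c4.png',np.hstack([cv2.resize(s['pixels'][160:260,190:290,::-1],None,fx=4,fy=4),cv2.resize(d['pixels'][150:250,215:315,::-1],None,fx=4,fy=4)]))
go([666,-57,200])
E
```

```text
time: 13.3
ee_pos: [476.5, -111.4, 199.7]
tool_rot: [0.759, 0.651, -0.0, -0.001]
force: [-1.0, 1.6, -0.3]
grip_width: 0.002
grip_force: 0.0
[-0.47  0.01  1.83  0.    1.3  -0.32]
[([212.6, 178.0], 19), ([280.1, 202.4], 31)]
[([285.4, 173.9], 72), ([241.8, 205.0], 64), ([195.0, 237.3], 27)]
t 13.4 tcp [ 476.4 -111.5  199.4] heading x 1.4188 F [-0.35  0.06 -0.61] jaw 0.006347417885750728
 shift cm [ 8.253 17.917 -0.098] tilt [-0.003  0.002 -1.   ]
```

View pics/c4.png

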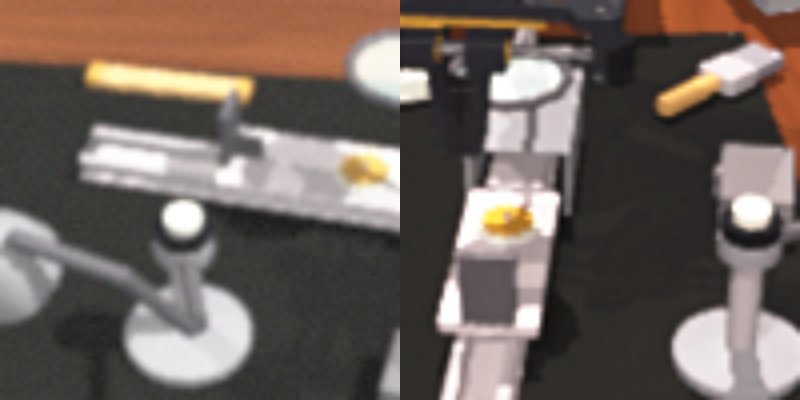

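The crop shows the carriage advanced: the tab is at about scene (248,192), the gear is beside (280,202), and the tab has stayed where I left it. Next I'll turn the gripper clear of the lamp arm and move over the button.

```bash
python3 -m creep '0 0 0 0 0 -0.14 0; 0 0 0 0 0 -0.14 0; 0 0 0 0 0 -0.14 0; 0 0 0 0 0 -0.14 0; 0 0 0 0 0 -0.14 0; 0 0 0 0 0 -0.14 0; 0 0 0 0 0 -0.14 0; 0 0 0 0 0 -0.14 0' >/dev/null
python3 -m creep '-2.5 3.04 0 0 0 0 0; -2.5 3.04 0 0 0 0 0; -2.5 3.04 0 0 0 0 0; -2.5 3.04 0 0 0 0 0; -2.5 3.04 0 0 0 0 0; 0 0 0 0 0 0 0; 0 0 0 0 0 0 0; 0 0 0 0 0 0 0; 0 0 0 0 0 0 0'
python3 - <<'E'
from h import *
S,D=ld('s2'),ld('d2')
print('gear',tri(S,(280.5,202.2),D,(242,205)))
print('button',tri(S,(190+182/4,160+218/4),D,(215+352/4,150+212/4)))
go([666,-57,138])
E
```

```text
time: 15.1
ee_pos: [665.5, -58.1, 201.2]
tool_rot: [0.297, 0.955, -0.0, -0.0]
force: [0.7, 0.8, -0.5]
grip_width: 0.006
grip_force: 0.0
gear (array([506.24148398,  68.22173598,  40.44758613]), np.float64(1.4005188489126996))
button (array([665.88225036, -58.51968826, 127.64237284]), np.float64(0.38798630367629844))
t 15.1 tcp [665.5 -58.1 201.2] heading x 2.5381 F [ 0.66  0.81 -0.5 ] jaw 0.006497088375405454
 shift cm [0.016 0.122 6.322] tilt [-0.  0. -1.]
```

```bash
cat > cz.py <<'E'
import sys
from h import *
s=state(); f=s['force'][2]; print(f"t {s['time']:.2f} p {np.round(s['ee_pos'],1)} Fz {f:.2f}"); sys.exit(int(f>float(sys.argv[1])))
E
set -e
python3 -m creep '0 0 2.5 0 0 0 0; 0 0 2 0 0 0 0; 0 0 1.2 0 0 0 0; 0 0 0 0 0 0 0; 0 0 0 0 0 0 0' >/dev/null; python3 cz.py 2.5
python3 -m creep '0 0 0.1 0 0 0 0; 0 0 0.1 0 0 0 0' >/dev/null; python3 cz.py 7
python3 -m creep '0 0 0.1 0 0 0 0; 0 0 0.1 0 0 0 0' >/dev/null; python3 cz.py 7
python3 -m creep '0 0 0.1 0 0 0 0; 0 0 0.1 0 0 0 0' >/dev/null; python3 cz.py 7
python3 -m creep '0 0 0.1 0 0 0 0; 0 0 0.1 0 0 0 0' >/dev/null; python3 cz.py 7
python3 -m creep '0 0 0.1 0 0 0 0; 0 0 0.1 0 0 0 0' >/dev/null; python3 cz.py 7
python3 -m creep '0 0 0.1 0 0 0 0; 0 0 0.1 0 0 0 0' >/dev/null; python3 cz.py 7
python3 -m creep '0 0 0.1 0 0 0 0; 0 0 0.1 0 0 0 0' >/dev/null; python3 cz.py 7
```

```text
t 15.60 p [666.5 -58.  145. ] Fz 0.39
t 15.80 p [667.2 -57.9 143.5] Fz -0.23
t 16.00 p [666.6 -57.7 140.4] Fz -0.35
t 16.20 p [666.4 -57.6 138. ] Fz 0.29
t 16.40 p [666.4 -57.7 136. ] Fz -0.46
t 16.60 p [666.4 -57.7 134. ] Fz -0.05
t 16.80 p [666.4 -57.7 132. ] Fz -0.09
t 17.00 p [666.4 -57.7 130. ] Fz 0.80
```

```bash
python3 - <<'E'
from h import *
s=snap('scene','s3'); d=snap('side','d3'); w=snap('wrist','w3')
T=state()['ee_pos']-np.array([0,0,11]); print(proj(s,T),proj(d,T),proj(s,[666,-58,127.5]),proj(d,[666,-58,127.5]))
c=lambda im,u,v:cv2.resize(im[v-40:v+40,u-40:u+40,::-1],(400,400),interpolation=cv2.INTER_CUBIC)
cv2.imwrite('pics/c5.png',np.hstack([c(s['pixels'],236,214),c(d['pixels'],303,203)]))
E
```

```text
[235.92288492 216.761717  ] [302.93709415 205.53071668] [235.71903548 214.51937678] [303.05496408 202.98686701]
```

View pics/c5.png

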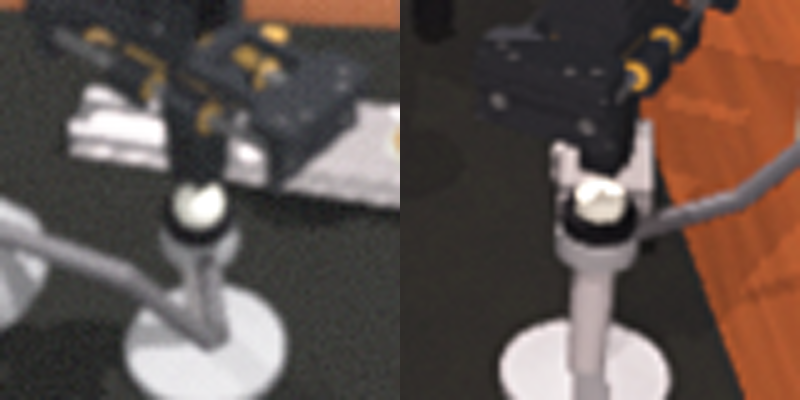

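The crop shows the fingers right over the white cap, centred at scene (236,210) and side (304,198). No contact force has built up yet, so I'll keep descending with the force guard on.

```bash
set -e
python3 -m creep '0 0 0.1 0 0 0 0' >/dev/null; python3 cz.py 7
python3 -m creep '0 0 0.1 0 0 0 0' >/dev/null; python3 cz.py 7
python3 -m creep '0 0 0.1 0 0 0 0' >/dev/null; python3 cz.py 7
python3 -m creep '0 0 0.1 0 0 0 0' >/dev/null; python3 cz.py 7
python3 -m creep '0 0 0.1 0 0 0 0' >/dev/null; python3 cz.py 7
python3 -m creep '0 0 0.1 0 0 0 0' >/dev/null; python3 cz.py 7
python3 -m creep '0 0 0.1 0 0 0 0' >/dev/null; python3 cz.py 7
python3 -m creep '0 0 0.1 0 0 0 0' >/dev/null; python3 cz.py 7
```

```text
t 17.25 p [666.6 -57.7 129.3] Fz -0.70
t 17.35 p [666.5 -57.7 128.1] Fz -0.62
t 17.45 p [666.4 -57.7 127. ] Fz -1.13
t 17.55 p [666.4 -57.7 126. ] Fz -0.13
t 17.65 p [666.4 -57.7 125. ] Fz -0.70
t 17.75 p [666.4 -57.7 124. ] Fz -0.69
t 17.85 p [666.4 -57.7 123. ] Fz 0.11
t 17.95 p [666.4 -57.7 122.1] Fz 0.44
```

```bash
python3 - <<'E'
from h import *
s=snap('scene','s4'); d=snap('side','d4'); w=snap('wrist','w4')
c=lambda im,u,v:cv2.resize(im[v-25:v+25,u-25:u+25,::-1],(300,300),interpolation=cv2.INTER_CUBIC)
top=np.hstack([c(s['pixels'],236,212),c(d['pixels'],303,200)])
bot=cv2.resize(w['pixels'][:,:,::-1],(400,300)); bot=np.hstack([bot,np.zeros((300,200,3),np.uint8)])
cv2.imwrite('pics/c6.png',np.vstack([top,bot]))
b=[666,-58,127.5]; print(proj(w,b),proj(w,state()['ee_pos']-np.array([0,0,11])),state()['ee_pos'])
E
```

```text
[257.15655987 230.7239171 ] [257.94606263 220.77140486] [666.37613378 -57.68161114 122.01463253]
```

View pics/c6.png

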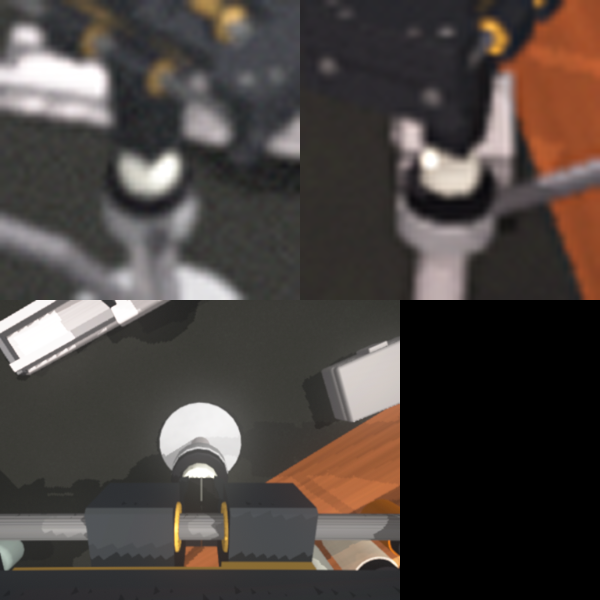

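The view shows the closed fingertips above the cap and only just overlapping its image, at scene (236,213) and side (303,201), so they haven't touched it. I'll continue under the guard.

```bash
set -e
python3 -m creep '0 0 0.1 0 0 0 0' >/dev/null; python3 cz.py 7
python3 -m creep '0 0 0.1 0 0 0 0' >/dev/null; python3 cz.py 7
python3 -m creep '0 0 0.1 0 0 0 0' >/dev/null; python3 cz.py 7
python3 -m creep '0 0 0.1 0 0 0 0' >/dev/null; python3 cz.py 7
python3 -m creep '0 0 0.1 0 0 0 0' >/dev/null; python3 cz.py 7
python3 -m creep '0 0 0.1 0 0 0 0' >/dev/null; python3 cz.py 7
python3 -m creep '0 0 0.1 0 0 0 0' >/dev/null; python3 cz.py 7
python3 -m creep '0 0 0.1 0 0 0 0' >/dev/null; python3 cz.py 7
python3 -m creep '0 0 0.1 0 0 0 0' >/dev/null; python3 cz.py 7
python3 -m creep '0 0 0.1 0 0 0 0' >/dev/null; python3 cz.py 7
```

```text
t 18.20 p [666.6 -57.7 121.3] Fz 1.03
t 18.30 p [666.5 -57.7 120.1] Fz -1.26
t 18.40 p [666.4 -57.7 119. ] Fz -0.88
t 18.50 p [666.4 -57.7 118. ] Fz -0.11
t 18.60 p [666.4 -57.7 117. ] Fz 0.44
t 18.70 p [666.4 -57.6 116. ] Fz -0.51
t 18.80 p [666.4 -57.7 115. ] Fz 0.93
t 18.90 p [666.5 -57.7 114.2] Fz 0.45
t 19.00 p [666.5 -57.7 113.2] Fz 2.66
t 19.10 p [666.4 -57.7 112.3] Fz 2.17
```

```bash
set -e
python3 -m creep '0 0 0.1 0 0 0 0' >/dev/null; python3 cz.py 8
python3 -m creep '0 0 0.1 0 0 0 0' >/dev/null; python3 cz.py 8
python3 -m creep '0 0 0.1 0 0 0 0' >/dev/null; python3 cz.py 8
python3 -m creep '0 0 0.1 0 0 0 0' >/dev/null; python3 cz.py 8
python3 -m creep '0 0 0.1 0 0 0 0' >/dev/null; python3 cz.py 8
python3 -m creep '0 0 0.1 0 0 0 0' >/dev/null; python3 cz.py 8
python3 -m creep '0 0 0.1 0 0 0 0' >/dev/null; python3 cz.py 8
python3 -m creep '0 0 0.1 0 0 0 0' >/dev/null; python3 cz.py 8
```

```text
t 19.20 p [666.5 -57.7 111.3] Fz 2.87
t 19.30 p [666.4 -57.7 110.3] Fz 2.95
t 19.40 p [666.5 -57.7 109.3] Fz 3.53
t 19.50 p [666.5 -57.7 108.7] Fz 11.35
```

The button bottomed out, with about 6 mm of travel from 114.5 to 108.7. I'll hold briefly, then lift off.

```bash
python3 -m creep '0 0 0 0 0 0 0; 0 0 0 0 0 0 0' | grep force
python3 -c "
from h import *
s=snap('scene','s5')"
python3 -m creep '0 0 -0.5 0 0 0 0; 0 0 -1.5 0 0 0 0; 0 0 -3 0 0 0 0; 0 0 -4 0 0 0 0; 0 0 -2 0 0 0 0; 0 0 0 0 0 0 0; 0 0 0 0 0 0 0; 0 0 0 0 0 0 0' | head -3
python3 - <<'E'
from h import *
s=snap('scene','s6'); d=snap('side','d6')
for n in('s2','s5','s6'):
    p=ld(n)['pixels'].astype(int); print(n,'gear',p[196:208,272:288].mean((0,1)),'shade',p[215:240,178:202].mean((0,1)),'max',p[215:250,170:210].max())
def box(k,o):
    a=ld(k)['pixels'].astype(int);b=ld(o)['pixels'].astype(int);return np.abs(a-b).sum(2)
m=(box('s6','scene0')>90).astype(np.uint8); n,l,st,c=cv2.connectedComponentsWithStats(m)
print([st[i].tolist() for i in range(1,n) if st[i,4]>12 and c[i][1]>165])
S,D=s,d
A=S['pixels'][165:235,200:350];B=D['pixels'][145:285,200:290]
cv2.imwrite('pics/c7.png',np.hstack([cv2.resize(A[:,:,::-1],(514,240)),cv2.resize(B[:,:,::-1],(154,240))]))
cv2.imwrite('pics/c7.png',np.vstack([cv2.imread('pics/c7.png'),np.hstack([cv2.resize(cv2.imread('pics/side0.png')[150:380,160:400],(334,320)),cv2.resize(D['pixels'][150:380,160:400,::-1],(334,320))])]))
E
```

```text
force: [-2.6, -0.2, 7.0]
grip_force: 3.3
time: 20.55
ee_pos: [665.4, -57.4, 216.1]
tool_rot: [0.297, 0.955, -0.0, -0.002]
s2 gear [217.36458333 200.34375    169.88020833] shade [159.125      158.15       160.78833333] max 238
s5 gear [229.52083333 212.44791667 180.33333333] shade [158.30333333 157.34333333 160.04      ] max 239
s6 gear [230.77604167 214.078125   181.80208333] shade [160.38666667 159.38833333 162.14833333] max 239
[[189, 163, 29, 6, 86], [173, 164, 14, 4, 39], [87, 166, 58, 80, 1212], [153, 167, 18, 5, 63], [144, 187, 15, 27, 172], [269, 194, 34, 20, 396], [3, 203, 18, 26, 224], [134, 215, 16, 12, 149]]
```

View pics/c7.png

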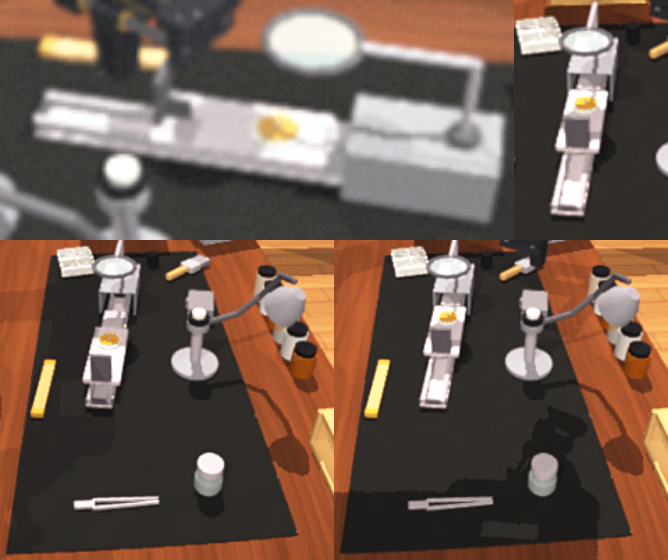

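The last picture shows the carriage at the hood mouth, the bystanders unmoved and the gripper clear of everything. The gear is brighter than before the press (217 to 231 in red), so I'm handing in.

```bash
python3 -c "
from h import *
print(order.job_done())"
```

```text
the job is handed in; nothing more can be done
None
```

I handed the job in at about 21 s, and no verdict came back. The carriage broke free at about 18 N and rests against the hidden stop, met with about 6 N. I pressed the lamp button to its hard stop and let go; the gear looked brighter afterwards, and the loose items looked unmoved.

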